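# Undo the curing box and hold its sprung lid just under the balance point

## Robot

A 6-joint arm with a two-finger parallel gripper is mounted at the origin on a cart in front of the work surface, level with it; the furniture and walls round the work are solid. World frame = base frame: x ahead of the robot, y to its left, z up, the work surface at z = 0. Lengths are in m, angles in degrees, forces in N, time in s.
With the tool pointing down it reaches from about 0.25 to 0.725 m from the base axis. Payload 9.7 kg.
Tool frame: the origin (TCP) lies midway between the tips of the shut fingers; the grasp point (between the pads) lies 19 mm behind it (bot.pinch_z is the distance from the TCP to the grasp point, in m); z points along the fingers, y is the line along which they close (so a half turn about z gives the same grasp; the last joint's range is limited). The gripper opens to 85 mm and grips with 20 to 120 N. Pads are 22 mm wide; open, the fingers measure 114 mm over their backs; the gripper's body (76 mm by 85 mm) begins 54 mm behind the grasp point. The pads swing forward as they close: fully open they stand 13 mm farther back than shut.
Start: joints at [-74.313, 4.979, 10.078, 95.1, 0, 90], TCP at [0.149, -0.53, 0.231] pointing down, gripper open.
Joint ranges: [-179.16, 179.16], [-48.56, 103.87], [-65.8, 70.77], [-126.05, 130.52], [-82.76, 87.17], [-180, 180]. Speed limits (degrees/s): [127.2, 127.2, 147.25, 180, 180, 180].

## Interface

Orientations are given as [roll, pitch, yaw] about the fixed x, y, z axes, in that order (R = Rz(yaw) Ry(pitch) Rx(roll)).
In Python, from workcell import sensors, camera, ticket, bot gives the robot as it stands.
- The arm moves only by the shell command python3 -m handwheel 'ROWS' [FORCE]. ROWS is a JSON object of lists of equal length, an entry for each row: "gripper": the opening, from -1 (shut) to 1 (fully open); "slide": the shift along the tool's x, y, z in mm, a list of three; "yaw": the turn about the tool's z in rad. A call has 1 to 8 rows; each row shifts and turns the commanded pose from where the row before left it, along the tool's axes as they then stand; what a row does not reach is not made up. A row lasts 1/12 s, in which the tool goes at most 41.7 mm and 7.16 degrees, less where a joint would pass 70% of its speed; a pose out of reach is approached as far as the arm can. A call is refused whole if a number of a shift passes 41.7 or a number of a turn 0.125, either way. A call with a gripper value outside its range is refused whole. The fingers move at their own pace and stop on an object; FORCE is the grip in N (left out, the last holds). Time passes only in rows, so rows that do not move let the fingers close. It gives the time, the measured TCP pose, the force, the opening and the grip force at its end, in the units of the state.
- sensors.get_obs(): the state, without advancing time (a new reading comes with each control period).
- camera(name): name is "scene" or "side" or "wrist"; returns a dict with "img" (400x640x3 uint8, red, green, blue), "fx", "fy", "cx", "cy" (pixels), "R" (3x3) and "t" (3): a world point X has camera coordinates R X + t. Camera axes: x right, y down, z forward; pixel columns grow to the right and rows downward; lengths in m; the calibration is good to about 2 mm. A picture is of the moment at which its call begins. There is no depth.
- ticket.job_done(): hands the job in; it is judged then, once.
The state is a dict: "time": time; "q": joint angles; "qd": joint speeds; "joint_efforts": joint torques, N m; "ee_pos": TCP position; "tcp_rot": TCP orientation; "wrist_force": force on the tool from outside, world axes, zero at the start; "torque": the same for the moment, N m; "opening": finger opening in m; "grasp_force": force on a finger pad.
Only numpy, scipy, OpenCV 4.12 (cv2) and the standard library are available. Lean on these libraries where they do the work, as an engineer would, in place of code of your own. Each camera call takes 0.05 s, during which the arm holds its last target. There are 200 camera calls.

## Task

Turn the captive finned nut at the front of the grey curing box anticlockwise until its tongue is right off the lid, against the nut's stop or nearly so, then lift the sprung lid by its bar handle a few degrees past its balance point, where the spring starts to carry it open by itself, keeping hold so that it does not fly open. Ease it back and finish while still holding it by the handle, at rest about five degrees below the balance point (never more than about ten), so that the spring can be set. Leave the jar, the bottle and the sanding block beside the box where they stand.

Things in the scene. Friction and masses are not known exactly. Their poses are not given: they have to be found in the camera images.
- curing_box: Open-topped grey sheet-metal box, 150 mm deep (its x) by 250 mm wide (its y) by 100 mm high, fixed to the table, with a round pink mould inside. Origin at the centre of its underside, z up, its front faces its own -x (roughly the robot, yaw up to 0.25 rad either way). Front wall at x = -75 mm.
- lid_hinge (a point): Middle of the lid's hinge axis, at [80, 0, 106] mm in the box's frame, behind the rear wall; the axis runs along the box's y.
- lid (a joint): Lid hinge angle, rad: 0 shut, grows as the front edge is lifted, stop at 1.75. Lid 0.86 kg, 8 mm thick, top at z = 110 mm when shut, front edge 155 mm from the hinge axis. Its spring balances it at 1.00 rad (57 degrees): below, it falls shut; above, it swings open to its stop. At the handle that takes about 1 N or less. The nut's tongue locks it shut until the nut is at about 0.96 rad.
- lid_handle: The lid's handle: a round steel sleeve, 12 mm thick and 74 mm long, along the box's y, free to roll on a pin between two arms 90 mm apart, so it turns in the grip as the lid rises. Origin at its centre, 195 mm from the hinge axis; at [-115, 0, 106] mm in the box's frame when shut. Lid edge and front wall are 40 mm behind it: 34 mm for a finger (open the gripper only partly).
- fin_nut (a joint): Angle of the captive nut in rad about the vertical, growing anticlockwise seen from above; starts between 0 and 0.25, stops at 1.4. At 0 its tongue points to the box's +x over the lid; from about 0.96 it is clear of the lid. It turns stiffly (0.05 N m) and stays where it is left.
- nut_grip (a point): On the nut's vertical axis, at [-92, 95, 140] mm in the box's frame, where to grip its upright black fin: 10 mm thick, 40 mm long, from z = 117 to 155 mm. At nut angle 0 the fin's length (the point's x axis) lies along the box's x; it turns with the nut.
- jar: Bystander: round clear jar with a white lid, 64 mm across and 85 mm high, right of the box. Origin under its centre.
- bottle: Bystander: small blue dropper bottle, 38 mm across and 100 mm high, left of the box. Origin under its centre.
- sander: Bystander: brown sanding block, 49 x 76 x 28 mm, lying right of the box towards the robot. Origin under its centre.

How it is judged (in metres and radians):
On the way, in this order (a step that is already met when the one before it is completed fails the run):
1. the nut is turned until its tongue is right off the lid (past 1.15 rad), the lid still shut (value of joint fin_nut above 1.15 rad and value of joint lid below 0.1 rad), for 0.2 s.
2. the lid is lifted past its balance point (beyond 1.04 rad), held by its handle (value of joint lid above 1.04 rad and contact force between the fingers and lid_handle above 0.05 N), for 0.2 s.
At the end, for the whole second after the job is handed in: The fingers hold the lid's handle and the lid is at rest (under 0.05 rad/s) between 0.81 and 0.985 rad, that is 1 to 11 degrees below its balance point of 1.00 rad; the nut is still turned past 1.1 rad, its tongue off the lid (value of joint lid between 0.81 and 0.985 rad and velocity of joint lid between -0.05 and 0.05 rad/s and contact force between the fingers and lid_handle above 0.05 N and value of joint fin_nut above 1.1 rad); the arm keeps its last pose, push and grip.
It fails at once if the lid flies open (beyond 1.4 rad) (value of joint lid above 1.4 rad).
It fails at once if a bystander is moved by more than 25 mm (distance of any of jar, bottle, sander from where it was at the start of the episode above 0.025 m).
It also fails if it takes over 53 s, if anything falls off the work surface, if the arm or the gripper's body presses on something with over 40 N, if the wrist force passes 120 N, or if a joint passes its speed limit or range.

## Working session

There is one attempt and no reset: what is moved stays moved. The work goes in short steps, Python scripts to look and compute and a shell command to move; the robot and the scene stay as the last step left them, time stands still between calls to the robot, and variables do not carry over. Pictures are saved under pics/ and viewed, at most 10 in all, crops included, and the job is handed in when it is done.

```bash
mkdir -p pics; ls; python3 - <<'E'
from workcell import sensors,camera,bot
import cv2,numpy as np
o=sensors.get_obs();print(o, bot.pinch_z)
ims=[]
for n in("scene","side"):
    c=camera(n);cv2.imwrite(f"pics/{n}0.png",c["img"][:,:,::-1]);np.savez(f"pics/{n}0.npz",**c)
    print(n,c["fx"],c["cx"],c["cy"],(-np.array(c["R"]).T@np.array(c["t"])).round(3))
E
```

```text
pics
{'time': 0.0, 'q': array([-7.43128302e+01,  5.01302195e+00,  1.00345075e+01,  9.51019309e+01,
        1.98679725e-04,  8.99998032e+01]), 'qd': array([ 0.02461523,  0.00980433,  0.0444859 , -0.04009519, -0.07565945,
        0.08284506]), 'joint_efforts': array([-1.37317211e-04, -5.20388460e+01,  4.64800501e+01,  1.65235461e-02,
        7.68384643e-05,  2.10414794e-05]), 'ee_pos': array([ 0.14864652, -0.52927811,  0.23056513]), 'tcp_rot': array([-1.79919555e+02, -1.98955828e-04,  1.56873664e+01]), 'wrist_force': array([ 0.36813416, -0.6728459 , -0.23466416]), 'torque': array([-0.01472753,  0.03751004,  0.0408862 ]), 'grasp_force': 0.0, 'opening': 0.08528934215311475} 0.0187
scene 388.4187986422852 320.7364800804338 196.03970343620722 [0.118 0.615 0.543]
side 370.35137660451187 317.2908052437065 201.03581064621048 [ 0.24  -0.559  0.632]
```

View pics/scene0.png

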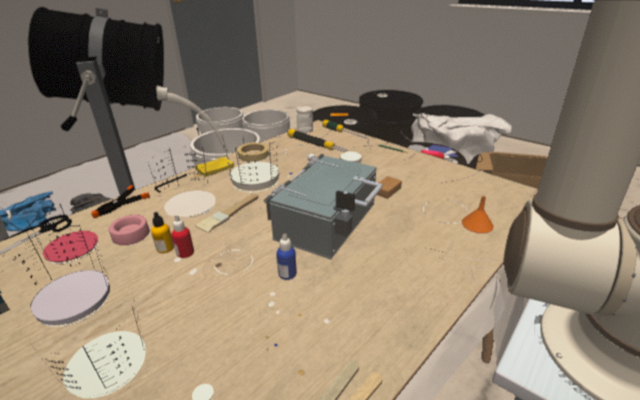

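View pics/side0.png

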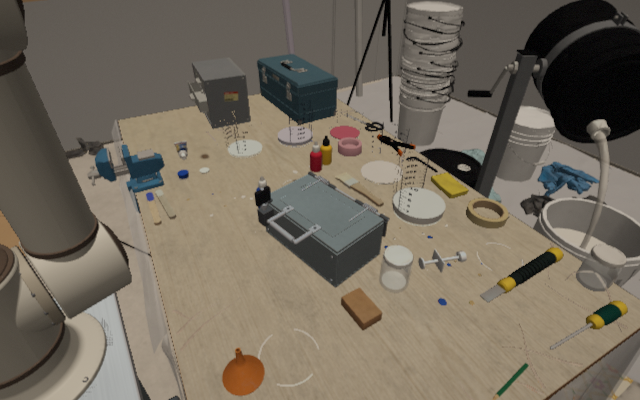

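The box, blue bottle, jar and sander are visible in both views: the box is around (325,205) in the scene view and (320,225) in the side view. The fin is near (345,200) and the handle near (365,192) in the scene view. I'll enlarge the box to pick its corners.

```bash
python3 - <<'E'
import cv2,numpy as np
a=cv2.imread("pics/scene0.png")[145:260,255:405];b=cv2.imread("pics/side0.png")[165:285,245:395]
f=lambda i:cv2.resize(i,None,fx=5,fy=5,interpolation=cv2.INTER_CUBIC)
def g(i,x0,y0):
    i=f(i)
    for k in range(0,i.shape[1],50):cv2.putText(i,str(x0+k//5),(k,8),0,.32,(0,255,255),1);cv2.line(i,(k,10),(k,14),(0,255,255),1)
    for k in range(0,i.shape[0],50):cv2.putText(i,str(y0+k//5),(0,k+4),0,.32,(0,255,255),1)
    return i
cv2.imwrite("pics/a.png",g(a,255,145));cv2.imwrite("pics/b.png",g(b,245,165))
E
```

```text
(no output)
```

View pics/a.png

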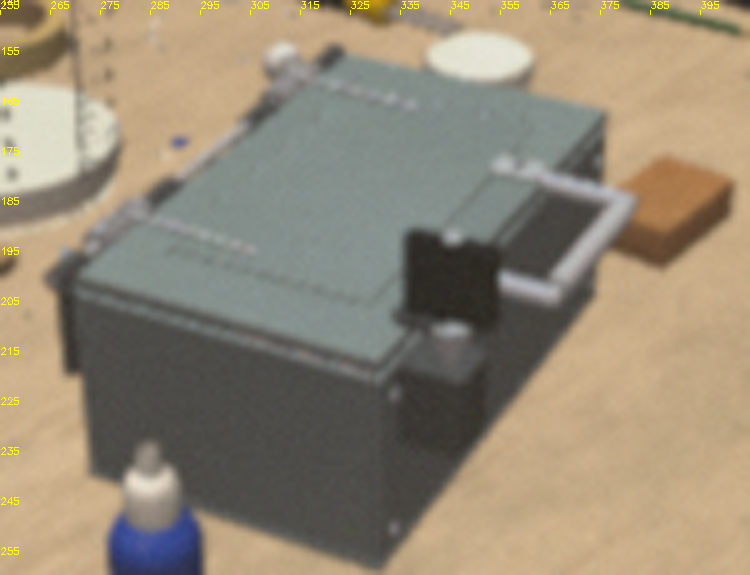

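View pics/b.png

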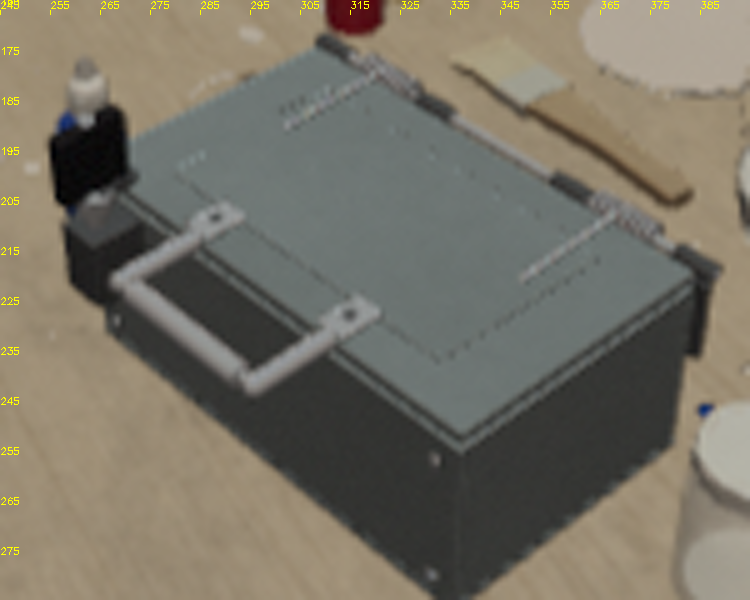

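```bash
cat > h.py <<'E'
import numpy as np
def load(n): return dict(np.load(n))
def proj(c,X):
    p=X@c["R"].T+c["t"]; return np.c_[c["fx"]*p[:,0]/p[:,2]+c["cx"],c["fy"]*p[:,1]/p[:,2]+c["cy"]]
def onplane(c,uv,z):
    d=c["R"].T@np.array([(uv[0]-c["cx"])/c["fx"],(uv[1]-c["cy"])/c["fy"],1]);o=-c["R"].T@c["t"]
    return o+d*(z-o[2])/d[2]
def w(p,X):  # box frame mm -> world m
    c,s=np.cos(p[2]),np.sin(p[2]);X=np.atleast_2d(X)/1000
    return X@np.array([[c,s,0],[-s,c,0],[0,0,1]])+[p[0],p[1],0]
E
python3 - <<'E'
from h import *
from scipy.optimize import least_squares
S=load("pics/scene0.npz");D=load("pics/side0.npz")
a=[((-75,125,0),380,570),((-75,125,110),378,365),((75,125,0),92,473),((-75,-125,110),605,113),((-115,45,106),555,293),((-115,-45,106),628,198)]
b=[((-75,-125,110),462,440),((-75,-125,0),450,600),((75,-125,0),672,443),((-115,45,106),118,280),((-115,-45,106),250,385)]
fa=np.array([[405,235],[498,243]])/5+[255,145];fb=np.array([[52,143],[125,108]])/5+[245,165]
A=np.array([i[0] for i in a]);ua=np.array([i[1:] for i in a])/5+[255,145]
B=np.array([i[0] for i in b]);ub=np.array([i[1:] for i in b])/5+[245,165]
def fin(t):e=20*np.array([np.cos(t),np.sin(t),0]);m=np.array([-92,95,155]);return m-e,m+e
def res(p):
    lo,hi=fin(p[3])
    return np.r_[(proj(S,w(p,A))-ua).ravel(),(proj(D,w(p,B))-ub).ravel(),(proj(S,w(p,np.array([hi,lo])))-fa).ravel(),(proj(D,w(p,np.array([lo,hi])))-fb).ravel()]
r=least_squares(res,[.5,0,0,.1],loss="soft_l1");p=r.x
print(p.round(4));print(res(p).reshape(-1,2).round(1).tolist())
np.save("p.npy",p)
print("nut",w(p,[-92,95,140]).round(4),"handle",w(p,[-115,0,106]).round(4),"hinge",w(p,[80,0,106]).round(4),"yaw deg",np.degrees(p[2]).round(1),"fin deg",np.degrees(p[2]+p[3]).round(1))
print("bottle",onplane(S,(288,272),0.02).round(3),"sander",onplane(D,(361,307),.014).round(3))
E
```

```text
[ 0.6049 -0.0015  0.1824  0.1126]
[[0.1, 0.5], [0.5, -1.2], [-0.6, 0.1], [1.2, -1.4], [-0.7, 0.6], [0.1, 0.9], [-0.3, -1.8], [0.4, 2.6], [0.6, 0.0], [0.5, -0.2], [0.6, -0.4], [0.2, -1.4], [0.8, 0.6], [-0.1, -0.9], [-1.3, -1.7]]
nut [[0.4972 0.0753 0.14  ]] handle [[ 0.4918 -0.0223  0.106 ]] hinge [[0.6836 0.013  0.106 ]] yaw deg 10.5 fin deg 16.9
bottle [0.538 0.209 0.02 ] sander [ 0.562 -0.215  0.014]
```

```bash
for i in 1 2 3; do :; done
python3 -m handwheel '{"gripper":[0,0,0,0,0,0,0,0],"slide":[[20.8,-20.3,0],[20.8,-20.3,0],[20.8,-20.3,0],[20.8,-20.3,0],[20.8,-20.3,0],[20.8,-20.3,0],[20.8,-20.3,0],[20.8,-20.3,0]],"yaw":[0,0,0,0,0,0,0,0]}' 40
python3 -m handwheel '{"gripper":[0,0,0,0,0,0,0,0],"slide":[[20.8,-20.3,0],[20.8,-20.3,0],[20.8,-20.3,0],[20.8,-20.3,0],[20.8,-20.3,0],[20.8,-20.3,0],[20.8,-20.3,0],[20.8,-20.3,0]],"yaw":[0,0,0,0,0,0,0,0]}'
python3 -m handwheel '{"gripper":[0,0,0,0,0,0,0,0],"slide":[[20.8,-20.3,0],[20.8,-20.3,0],[20.8,-20.3,0],[20.8,-20.3,0],[20.8,-20.3,0],[20.8,-20.3,0],[0,0,0],[0,0,0]],"yaw":[0,0,0,0,0,0,0,-0.02]}'
```

```text
time: 0.77
ee_pos: [0.2653, -0.3268, 0.231]
tcp_rot: [-180.0, 0.0, 15.7]
wrist_force: [1.3, -0.1, 0.7]
opening: 0.0428
grasp_force: 0.0
time: 1.43
ee_pos: [0.3816, -0.1254, 0.2311]
tcp_rot: [-180.0, 0.0, 15.7]
wrist_force: [-0.0, -1.1, -0.1]
opening: 0.0428
grasp_force: 0.0
time: 2.1
ee_pos: [0.4686, 0.0252, 0.2306]
tcp_rot: [-180.0, 0.1, 17.0]
wrist_force: [-0.5, 0.0, 0.4]
opening: 0.0424
grasp_force: 0.0
```

```bash
python3 -m handwheel '{"gripper":[0,0,0,0],"slide":[[21,-20,0],[21,-19.5,0],[0,0,0],[0,0,0]],"yaw":[0,0,0,0]}'
python3 - <<'E'
from workcell import camera
from h import *
import cv2
p=np.load("p.npy");c=camera("wrist");im=c["img"][:,:,::-1].copy();np.savez("pics/w1.npz",**c)
e=20*np.array([np.cos(p[3]),np.sin(p[3]),0]);m=np.array([-92,95,155])
P=proj(c,w(p,np.array([m-e,m+e,[-115,37,106],[-115,-37,106],[-75,125,110],[-75,-125,110]])))
print(P.round())
for u in P: cv2.circle(im,tuple(int(v) for v in u),3,(0,0,255),1)
cv2.imwrite("pics/w1.png",im)
E
```

```text
time: 2.43
ee_pos: [0.4971, 0.0741, 0.2309]
tcp_rot: [180.0, 0.1, 16.9]
wrist_force: [0.5, 0.0, 0.5]
opening: 0.0427
grasp_force: 0.0
[[316. 230.]
 [316. 182.]
 [372. 219.]
 [446. 227.]
 [286. 170.]
 [549. 199.]]
```

View pics/w1.png

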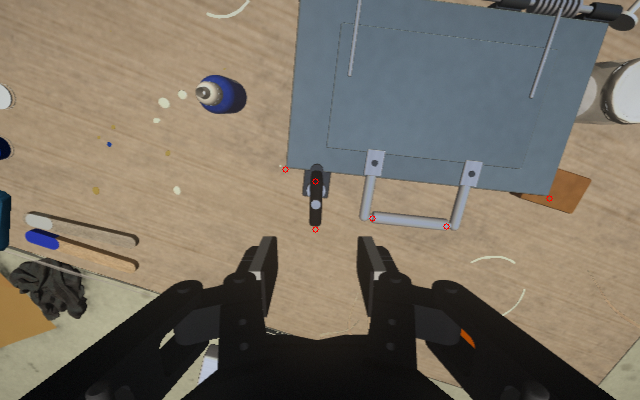

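The wrist view shows the fin running vertically at about (316,165–226), with the jaws centred on it. The handle is at (370,217)–(447,227), as predicted. I'll descend and grip.

```bash
python3 -m handwheel '{"gripper":[0,0,0,0,0,0,0,0],"slide":[[2,0,10],[0,-0.5,20],[0,0,20],[0,0,20],[0,0,20],[0,0,10],[0,0,7],[0,0,0]],"yaw":[0,0,0,0,0,0,0,0]}'
python3 -m handwheel '{"gripper":[-1,-1,-1,-1,-1,-1],"slide":[[0,0,0],[0,0,0],[0,0,0],[0,0,0],[0,0,0],[0,0,0]],"yaw":[0,0,0,0,0,0]}' 40
```

```text
time: 3.15
ee_pos: [0.4983, 0.0746, 0.1231]
tcp_rot: [-180.0, 0.1, 16.8]
wrist_force: [-0.5, -0.5, 0.4]
opening: 0.0427
grasp_force: 0.0
time: 3.65
ee_pos: [0.4994, 0.0757, 0.1256]
tcp_rot: [-180.0, -0.1, 16.9]
wrist_force: [-3.1, 3.3, 6.1]
opening: 0.0095
grasp_force: 41.7
```

```bash
python3 -m handwheel '{"gripper":[-1,-1,-1,-1,-1,-1,-1,-1],"slide":[[0,0,0],[0,0,0],[0,0,0],[0,0,0],[0,0,0],[0,0,0],[0,0,0],[0,0,0]],"yaw":[-0.08,-0.08,-0.08,-0.08,-0.08,-0.08,-0.08,-0.08]}'; python3 -c "
from workcell import sensors;o=sensors.get_obs();print(o['torque'],o['q'])"
```

```text
time: 4.32
ee_pos: [0.499, 0.0763, 0.1256]
tcp_rot: [-180.0, -0.1, 53.8]
wrist_force: [-4.6, 6.0, 6.9]
opening: 0.0096
grasp_force: 41.8
[ 1.3657844   1.01123643 -0.12327385] [ 8.62150687e+00 -2.06309062e+00 -8.79552911e+00  8.32054042e+01
  1.25670362e-01  1.34843499e+02]
```

```bash
python3 -m handwheel '{"gripper":[-1,-1,-1,-1,-1,-1,-1,-1],"slide":[[0,0,0],[0,0,0],[0,0,0],[0,0,0],[0,0,0],[0,0,0],[0,0,0],[0,0,0]],"yaw":[-0.08,-0.08,-0.08,-0.08,-0.08,-0.08,-0.07,0]}'; python3 -m handwheel '{"gripper":[-1,-1,-1,-1],"slide":[[0,0,0],[0,0,0],[0,0,0],[0,0,0]],"yaw":[-0.03,-0.03,0,0]}';python3 -c "
from workcell import sensors;o=sensors.get_obs();print(o['torque'],o['q'])"
```

```text
time: 4.98
ee_pos: [0.4985, 0.0765, 0.1256]
tcp_rot: [-180.0, -0.2, 85.3]
wrist_force: [-8.7, 7.3, 7.9]
opening: 0.0091
grasp_force: 42.0
time: 5.32
ee_pos: [0.4984, 0.0765, 0.1256]
tcp_rot: [-180.0, -0.2, 88.5]
wrist_force: [-8.1, 7.1, 9.7]
opening: 0.0094
grasp_force: 42.0
[1.58582294 1.66754731 0.04643473] [  8.63486877  -2.075129    -8.80632974  83.26324822   0.16132687
 100.10012775]
```

```bash
python3 -m handwheel '{"gripper":[-0.2,-0.2,-0.2,-0.2,-0.2,-0.2,-0.2,-0.2],"slide":[[0,0,0],[0,0,0],[0,0,0],[0,0,0],[0,0,-15],[0,0,-20],[0,0,-20],[0,0,-20]],"yaw":[0,0,0,0,0,0,0,0]}'
python3 -m handwheel '{"gripper":[-0.3,-0.3,-0.3,-0.3,-0.3,-0.3,-0.3,-0.3],"slide":[[0,0,0],[0,0,0],[-24,-6,0],[-24,-6,0],[-24,-6,0],[-24,-6,0],[0,0,0],[0,0,0]],"yaw":[-0.105,-0.105,0,0,0,0,0,0]}'
python3 - <<'E'
from workcell import camera
from h import *
import cv2
p=np.load("p.npy");c=camera("wrist");im=c["img"][:,:,::-1].copy();np.savez("pics/w2.npz",**c)
P=proj(c,w(p,np.array([[-115,37,106],[-115,-37,106],[-75,125,110],[-75,-125,110],[-92,95,155]])))
print(P.round())
for u in P: cv2.circle(im,tuple(int(v) for v in u),3,(0,0,255),1)
cv2.imwrite("pics/w2.png",im)
E
```

```text
time: 5.98
ee_pos: [0.499, 0.075, 0.2]
tcp_rot: [-180.0, 0.0, 88.4]
wrist_force: [-0.7, 0.4, -1.4]
opening: 0.0342
grasp_force: 0.0
time: 6.65
ee_pos: [0.4929, -0.0246, 0.1993]
tcp_rot: [180.0, 0.0, 100.3]
wrist_force: [-0.1, -0.1, -0.7]
opening: 0.0302
grasp_force: 0.0
[[315. 153.]
 [316. 237.]
 [371.  30.]
 [358. 324.]
 [353.  67.]]
```

View pics/w2.png

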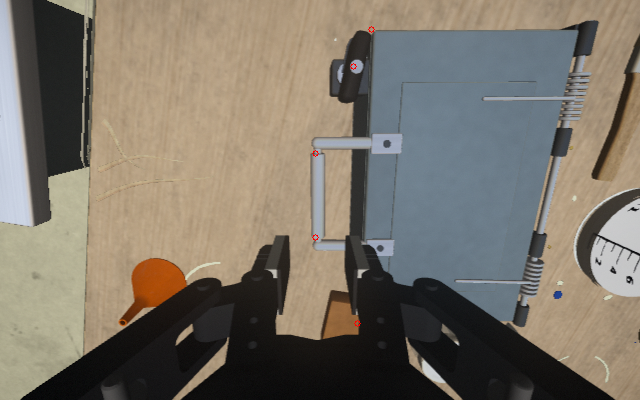

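The wrist view shows the fin now lying along the front edge with its tongue off the lid, near (353,67). The sleeve is at column 318, rows 153–237, between the jaw columns (281 and 352), so I'll descend.

```bash
python3 -m handwheel '{"gripper":[-0.3,-0.3,-0.3,-0.3,-0.3,-0.3,-0.3,-0.3],"slide":[[2,1,20],[0,0,20],[0,0,20],[0,0,20],[0,0,15],[0,0,10],[0,0,7],[0,0,0]],"yaw":[0,0,0,0,0,0,0,0]}'
python3 -m handwheel '{"gripper":[-1,-1,-1,-1,-1,-1],"slide":[[0,0,0],[0,0,0],[0,0,0],[0,0,0],[0,0,0],[0,0,0]],"yaw":[0,0,0,0,0,0]}' 30
```

```text
time: 7.37
ee_pos: [0.4931, -0.0208, 0.0861]
tcp_rot: [-179.9, -0.0, 100.5]
wrist_force: [0.3, 0.1, -0.6]
opening: 0.0303
grasp_force: 0.0
time: 7.87
ee_pos: [0.493, -0.0214, 0.0881]
tcp_rot: [-180.0, -0.0, 100.5]
wrist_force: [-4.8, 0.7, 1.0]
opening: 0.0107
grasp_force: 29.5
```

```bash
python3 - <<'E'
import numpy as np
t=np.arange(0,1.121,.07)
print(np.c_[t[1:],-195*np.diff(np.cos(t)),-195*np.diff(np.sin(t))].round(1).tolist())
E
```

```text
[[0.1, 0.5, -13.6], [0.1, 1.4, -13.6], [0.2, 2.4, -13.4], [0.3, 3.3, -13.2], [0.4, 4.2, -13.0], [0.4, 5.1, -12.6], [0.5, 6.0, -12.3], [0.6, 6.8, -11.8], [0.6, 7.6, -11.3], [0.7, 8.4, -10.7], [0.8, 9.2, -10.1], [0.8, 9.8, -9.5], [0.9, 10.5, -8.7], [1.0, 11.1, -8.0], [1.0, 11.6, -7.2], [1.1, 12.1, -6.4]]
```

```bash
python3 -m handwheel '{"gripper":[-1,-1,-1,-1,-1],"slide":[[0,0.5,-13.6],[0,1.4,-13.6],[0,2.4,-13.4],[0,3.3,-13.2],[0,0,0]],"yaw":[0,0,0,0,0]}'
```

```text
time: 8.28
ee_pos: [0.5012, -0.0199, 0.1444]
tcp_rot: [179.9, 0.0, 100.5]
wrist_force: [-8.9, -0.6, 1.0]
opening: 0.0105
grasp_force: 30.0
```

```bash
python3 -m handwheel '{"gripper":[-1,-1,-1,-1,-1,-1,-1],"slide":[[0,3.7,-13],[0,4.6,-12.6],[0,6,-12.3],[0,6.8,-11.8],[0,7.6,-11.3],[0,8.4,-10.7],[0,0,0]],"yaw":[0,0,0,0,0,0,0]}'
python3 - <<'E'
from workcell import camera,sensors
import cv2
o=sensors.get_obs();print(o['wrist_force'],o['torque'],o['ee_pos'])
c=camera("side");cv2.imwrite("pics/s3.png",cv2.resize(c["img"][110:310,180:430,::-1],None,fx=3,fy=3))
E
```

```text
time: 8.87
ee_pos: [0.5393, -0.0127, 0.2154]
tcp_rot: [179.8, -0.0, 100.5]
wrist_force: [-2.6, 2.0, 1.3]
opening: 0.0107
grasp_force: 30.2
[-2.62537527  2.02785597  1.28062018] [0.41246059 0.53499297 0.01992141] [ 0.53931478 -0.01273435  0.21540819]
```

View pics/s3.png

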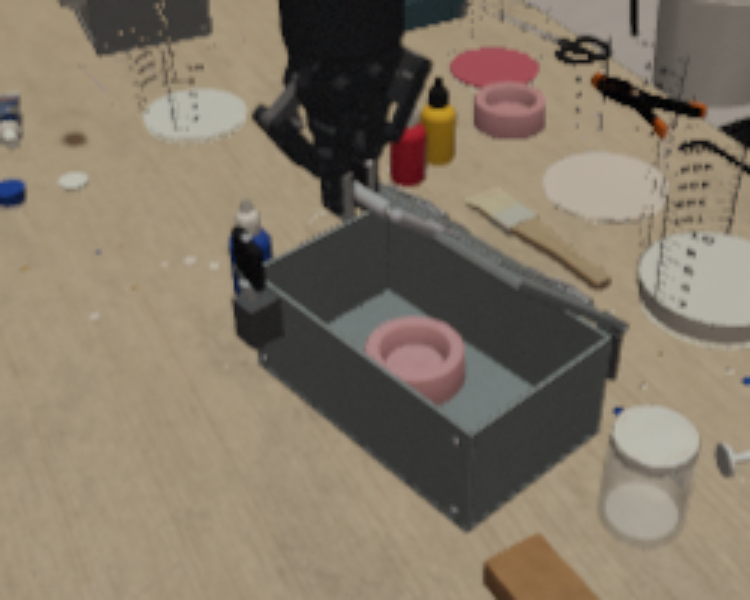

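The side view shows the lid lifted, nearly edge-on, with the fingers on its handle near (365,195). The fin is still turned off the lid at about (245,255), and the bystanders look undisturbed. I'll carry on past the balance point.

```bash
python3 -m handwheel '{"gripper":[-1,-1,-1,-1,-1,-1,-1],"slide":[[0,9.2,-10.1],[0,9.8,-9.5],[0,10.5,-8.7],[0,11.1,-8.0],[0,11.6,-7.2],[0,10.3,-5.5],[0,0,0]],"yaw":[0,0,0,0,0,0,0]}'
python3 -m handwheel '{"gripper":[-1,-1,-1,-1],"slide":[[0,0,0],[0,0,0],[0,0,0],[0,0,0]],"yaw":[0,0,0,0]}'
```

```text
time: 9.5
ee_pos: [0.5998, -0.0014, 0.2631]
tcp_rot: [179.9, -0.0, 100.5]
wrist_force: [-2.8, 2.6, 8.1]
opening: 0.0107
grasp_force: 31.2
time: 9.83
ee_pos: [0.5984, -0.0017, 0.2624]
tcp_rot: [180.0, -0.0, 100.5]
wrist_force: [-2.5, 2.9, 5.3]
opening: 0.0111
grasp_force: 31.1
```

```bash
python3 -m handwheel '{"gripper":[-1,-1,-1,-1,-1,-1,-1,-1],"slide":[[0,-4.3,2.2],[0,-4.1,2.3],[0,-4,2.3],[0,-3.9,2.4],[0,-4,2.6],[0,-4,2.7],[0,-3.9,2.8],[0,-3.8,2.9]],"yaw":[0,0,0,0,0,0,0,0]}'
python3 -m handwheel '{"gripper":[-1,-1,-1,-1,-1,-1,-1,-1],"slide":[[0,0,0],[0,0,0],[0,0,0],[0,0,0],[0,0,0],[0,0,0],[0,0,0],[0,0,0]],"yaw":[0,0,0,0,0,0,0,0]}'
python3 - <<'E'
from workcell import camera,sensors
from h import *
import cv2
o=sensors.get_obs();e=o['ee_pos'];p=np.load("p.npy")
h=w(p,[80,0,106])[0];d=np.array([np.cos(p[2]),np.sin(p[2])])@(h[:2]-e[:2]);dz=e[2]+.0179-.106
print("theta",np.arctan2(dz,d),"r",np.hypot(d,dz),np.arcsin(dz/.195),o['wrist_force'])
a=camera("scene");im=a["img"][100:260,240:420,::-1]
cv2.imwrite("pics/f.png",cv2.resize(im,None,fx=3.5,fy=3.5))
E
```

```text
time: 10.5
ee_pos: [0.5665, -0.0077, 0.2418]
tcp_rot: [-180.0, -0.0, 100.5]
wrist_force: [-4.5, 2.0, 4.9]
opening: 0.0108
grasp_force: 31.0
time: 11.17
ee_pos: [0.5665, -0.0076, 0.2419]
tcp_rot: [-180.0, -0.0, 100.5]
wrist_force: [-4.5, 1.5, 5.7]
opening: 0.011
grasp_force: 30.9
theta 0.9128277326186603 r 0.1943520251375903 0.9085400384410495 [-4.5158482   1.45841734  5.72415279]
```

View pics/f.png

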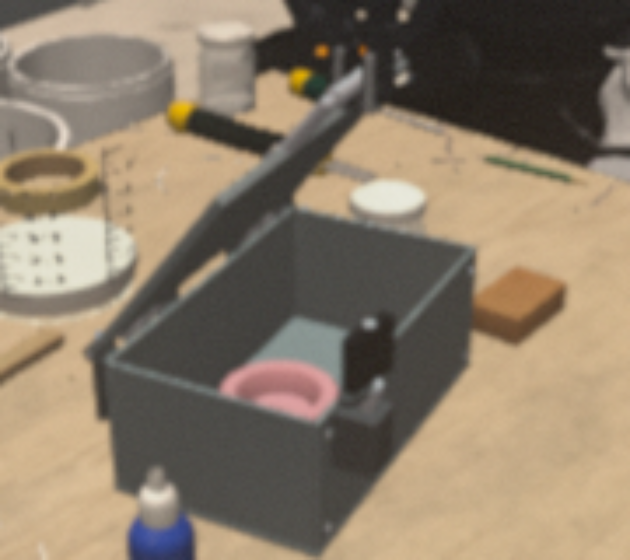

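The lid is held open by its handle near (355,85) in the crop. The angle works out at about 0.91 rad, the nut is still turned, and the bystanders are in place.

```bash
python3 -c "
from workcell import ticket;print(ticket.job_done())"
```

```text
the job is handed in; nothing more can be done
None
```

I handed the job in with the nut turned to about 1.36 rad, the lid raised to about 1.10 rad and eased back to rest at about 0.91 rad (5° below balance), still gripped by its handle; the jar, bottle and sander look undisturbed. No verdict was returned.

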